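# Weigh out the clay balls on the spring-hung craft scale

### The arm

A 6-joint arm with a two-finger parallel gripper is mounted at the origin on the work surface. World frame = base frame: x ahead of the robot, y to its left, z up, the work surface at z = 0. Lengths are in m, angles in rad, forces in N, time in s.
With the tool pointing down it reaches from about 0.325 to 0.775 m from the base axis. Payload 5.5 kg.
Tool frame: the origin (TCP) lies at the very end of the fingers, on their centre line; the grasp point (between the pads) lies 19 mm behind it; z points along the fingers, y is the direction in which the jaws open and shut (so a half turn about z gives the same grasp; the last joint's range is limited). The gripper opens to 85 mm and grips with 20 to 120 N. Pads are 22 mm wide; open, the fingers measure 114 mm over their backs; the gripper's body (76 mm by 85 mm) begins 54 mm behind the grasp point. The pads swing forward as they close: fully open they stand 13 mm farther back than shut.
Start: joints at [-1.301, 0.091, 1.231, -0, 1.82, -0.057], TCP at [0.193, -0.568, 0.231] pointing down, gripper open.
Joint ranges: [-2.87, 2.87], [-0.86, 2.18], [0.17, 2.46], [-1.51, 4.65], [0.06, 2.69], [-2.65, 2.65]. Speed limits (rad/s): [2.57, 2.57, 3.01, 3.14, 3.14, 3.14].

### API

Orientations are given as a rotation vector (axis times angle).
In Python, from plant import monitor, eyes, r gives the robot as it stands. The module is installed in compiled form; this text tells all that it offers.
- The arm moves only by the tool servo_tool, never from a script. Its argument "series" is a list of rows, each a list of 7 numbers: the shift along the world's x, y, z in cm, then the turn, a rotation vector about the world's x, y, z in rad, then the closure, from 0 (fully open) to 1 (shut). In form: [[dx, dy, dz, rx, ry, rz, grip], ...]. A call has 1 to 20 rows; each row shifts and turns the commanded pose from where the row before left it; what a row does not reach is not made up. A row lasts 1/8 s, in which the tool goes at most 62.5 mm and 10.7 degrees, less where a joint would pass 70% of its speed; a pose out of reach is approached as far as the arm can. A call with a gripper value outside its range is refused whole. The fingers move at their own pace and stop on an object; the grip force is fixed at half the most. Time passes only in rows, so rows that do not move let the fingers close. It gives the time, the measured TCP pose, the force and the opening at its end, in the units of the state.
- monitor.state(): the state, without advancing time (a new reading comes with each control period).
- eyes.camera(name): name is "side" or "top"; returns (picture, depth): 400x640x3 uint8, red, green, blue; 400x640 float32, m along the optical axis (not along the pixel's ray), 0 where there is no reading.
- eyes.camera_info(name): a dict with "camera_matrix" (3x3 intrinsics, pixels), "extrinsics" (4x4, takes a point from world to camera coordinates). Camera axes: x right, y up, looking along -z (the intrinsics and any distortion apply to the point x, -y, -z); pixel columns grow to the right and rows downward; lengths in m; the calibration is good to about 2 mm. A picture is of the moment at which its call begins. camera_info takes no time and is no camera call.
- r.hand_in(): hands the job in, once; it reports no verdict.
The state is a dict: "time": time; "joint_pos": joint angles; "joint_vel": joint speeds; "joint_efforts": joint torques, N m; "tool_pos": TCP position; "tool_rot": TCP orientation; "ft_force": force on the tool from outside, world axes, zero at the start; "ft_torque": the same for the moment, N m; "width": opening from 0.0 (shut) to 1.0 (fully open).
Only numpy, scipy, OpenCV 4.12 (cv2) and the standard library are available. Lean on these libraries where they do the work, as an engineer would, in place of code of your own. Each camera call takes 0.05 s, during which the arm holds its last target.

### The job

Weigh the batch of four clay balls: take their grey pouring tray by its handle, carry it level to the spring-hung scale and pour all four balls over its low front lip into the metal pan, so that their weight drops the pan onto its stop. Then stand the empty tray upright on the table, clear of the scale. Leave the other tray, which holds flat wooden blocks, where it is.

Things in the scene. Friction and masses are not known exactly. Their poses are not given: they have to be found in the camera images.
- tray_handle (a point): Handle bar centre of the grey pouring tray that holds four terracotta balls (32 mm, 34 g each). Bar along the tray's y, above the balls: 12 mm thick (x), 20 mm high, 84 mm clear between its posts; this point is 95 mm above the tray's underside. Tray 130 (x) by 94 (y) mm, walls 50 mm high, 0.2 kg empty. Axes: x to the back wall (lip at -x), z up.
- tray_lip (a point): Middle of that tray's low open front lip, over which the balls roll out: 75 mm in front of (-x) and 63 mm below tray_handle, 32 mm above the underside; the tray's lower front edge is right below it. The floor slopes down 12 degrees from lip to back wall, so the balls stay at the back while the tray is level and roll out when its front is tipped down well past 12 degrees (40 is ample). Same axes.
- other_handle (a point): The same point on a second, identical tray that holds two flat wooden blocks (45 by 30 by 8 mm) instead of balls: a bystander. One tray stands left of the scale and one right of it, either way round.
- pan_floor (a point): Centre of the inner floor of the round metal scale pan, 51 mm above the table when empty. Rim 154 mm across inside, 46 mm above this point; floor 106 mm across. It hangs between two posts on its y axis, 118 mm either side, 135 mm high, arms reaching in to 93 mm; open above. Base 170 (x) by 250 (y) mm, fixed. Axes: y along the posts' line, x away from the robot, z up.
- pan (a joint): Downward travel of the pan in m: 0 empty, 0.018 on its hard stop. On springs: three balls bring it to about 0.0145, all four put it on the stop.

How it is judged:
On the way:
1. the tray is tipped over the pan (angle between tray_handle's own z axis and vertical above 0.3 rad and horizontal distance between tray_handle and pan_floor below 0.15 m and height (world z) of tray_handle above 0.13 m), for 0.1 s.
At the end, for the whole second after the job is handed in: The pan rests on its stop (joint above 0.0165 m) under the weight of the balls alone, and the tray is upright (within 10 degrees) on the table, its handle at its standing height (95 mm, within 10 mm) and more than 120 mm from the pan's centre (value of joint pan above 0.0165 m and angle between tray_handle's own z axis and vertical below 0.17 rad and height (world z) of tray_handle between 0.085 and 0.105 m and horizontal distance between tray_handle and pan_floor above 0.12 m); the robot touches nothing.
It fails at once if the other tray is moved by more than 30 mm (distance of other_handle from where it was at the start of the episode above 0.03 m).
It also fails if it takes over 61 s, if anything falls off the work surface, if the arm or the gripper's body presses on something with over 40 N, if the wrist force passes 120 N, or if a joint passes its speed limit or range.

## Working session

There is one attempt and no reset: what is moved stays moved. The work goes in short steps, Python scripts to look and compute and a tool call to move; the robot and the scene stay as the last step left them, time stands still between calls to the robot, and variables do not carry over. Pictures are saved under pics/ and viewed, and the job is handed in when it is done.

Besides the shell and the picture viewer there is one more tool, called after "Emit:" as name(argument=value, ...), one argument or row to a line, values as JSON. servo_tool: Moves the arm, as the interface text tells. Its arguments: {"type":"object","properties":{"series":{"type":"array"}},"required":["series"]}

```bash
mkdir -p pics
cat > h.py <<'E'
import numpy as np,cv2
from plant import monitor,eyes,r
def snap(name,fn):
    p,d=eyes.camera(name); cv2.imwrite(f'pics/{fn}.png',p[:,:,::-1]); np.save(f'pics/{fn}.npy',d); return p,d
def cloud(name,d):
    i=eyes.camera_info(name);K=np.array(i["camera_matrix"]);T=np.linalg.inv(np.array(i["extrinsics"]))
    v,u=np.mgrid[0:400,0:640]
    c=np.stack([(u-K[0,2])/K[0,0]*d,-(v-K[1,2])/K[1,1]*d,-d,np.ones_like(d)],-1)
    return (c@T.T)[...,:3]
E
python3 - <<'E'
from h import *
for n in("top","side"):
    i=eyes.camera_info(n);print(i)
    p,d=snap(n,n+'0')
print(monitor.state())
E
```

```text
{'camera_matrix': array([[404.18525537,   0.        , 316.04306933],
       [  0.        , 404.18525537, 197.14873405],
       [  0.        ,   0.        ,   1.        ]]), 'extrinsics': array([[ 0.04903601, -0.9987904 ,  0.00363323, -0.01155473],
       [ 0.97365701,  0.04861246,  0.22277534, -0.51740076],
       [-0.22268249, -0.0073865 ,  0.97486304, -0.98485467],
       [ 0.        ,  0.        ,  0.        ,  1.        ]])}
{'camera_matrix': array([[489.43642269,   0.        , 317.13538955],
       [  0.        , 489.43642269, 192.98794084],
       [  0.        ,   0.        ,   1.        ]]), 'extrinsics': array([[-0.77181934, -0.63580585,  0.00676982,  0.38049199],
       [ 0.49785732, -0.59766913,  0.62843433, -0.29892186],
       [-0.39551611,  0.48840817,  0.77783319, -0.95017416],
       [ 0.        ,  0.        ,  0.        ,  1.        ]])}
{'time': 0.1, 'joint_pos': array([-1.30068365e+00,  9.18331664e-02,  1.23177284e+00,  1.92142959e-06,
        1.81979100e+00, -5.67274166e-02]), 'joint_vel': array([-0.00040624, -0.0012089 , -0.00334068, -0.00098794,  0.00045589,
        0.00055525]), 'joint_efforts': array([ 3.50530470e-03, -4.60217214e+01, -4.19218433e+01,  1.78603445e-04,
        1.06368455e-02,  1.70072622e-05]), 'tool_pos': array([ 0.19254826, -0.56800319,  0.23023007]), 'tool_rot': array([-3.09796554e+00, -5.10825920e-01,  2.98743805e-04]), 'ft_force': array([-0.279245  , -0.35773833, -0.75987323]), 'ft_torque': array([-0.01671089,  0.01062827,  0.0055996 ]), 'width': 1.0027260756672285}
```

View pics/top0.png

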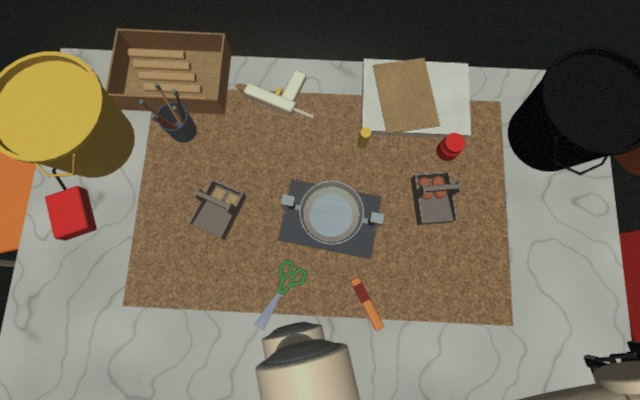

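View pics/side0.png

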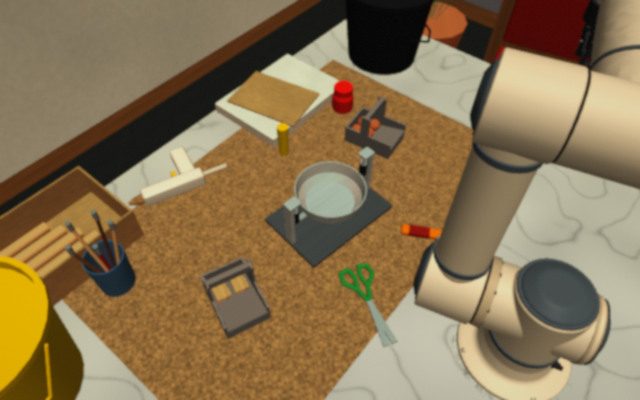

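The top view shows the ball tray right of the scale, near (436,198), with its handle bar about (420–458,188). The block tray is on the left at (217,209), and the pan is at (332,212). I'll measure these next.

Run:
```python
from h import *
p=cv2.imread('pics/top0.png')
a=cv2.resize(p[165:235,400:480],None,fx=9,fy=8.5,interpolation=cv2.INTER_CUBIC)
cv2.imwrite('pics/c1.png',cv2.resize(p[165:235,400:480],None,fx=8,fy=8,interpolation=cv2.INTER_CUBIC))
s=cv2.imread('pics/side0.png')
cv2.imwrite('pics/c2.png',cv2.resize(s[90:165,335:415],None,fx=8,fy=8,interpolation=cv2.INTER_CUBIC)[:600])
d=np.load('pics/top0.npy');c=cloud('top',d)
np.set_printoptions(precision=3,suppress=True,linewidth=200)
# bar points
reg=np.zeros((400,640),bool);reg[165:235,400:480]=1
m=reg&(c[...,2]>0.085)&(c[...,2]<0.11)
v,u=np.where(m);print(len(u),u.min(),u.max(),v.min(),v.max())
P=c[m];print(P.mean(0),P.min(0),P.max(0)); 
top=P[P[:,2]>np.percentile(P[:,2],30)]
print(cv2.minAreaRect((P[:,:2]*1000).astype(np.float32)),np.percentile(P[:,2],[5,50,95]))
for lo,hi in((.04,.06),(.02,.04)):
  Q=c[reg&(c[...,2]>lo)&(c[...,2]<hi)];print(lo,cv2.minAreaRect((Q[:,:2]*1000).astype(np.float32)))
# all tray
Q=c[reg&(c[...,2]>.02)&(c[...,2]<.12)];print('tray',cv2.minAreaRect((Q[:,:2]*1000).astype(np.float32)))
# pan rim
reg[:]=0;reg[170:255,285:380]=1
m=reg&(c[...,2]>.09)&(c[...,2]<.103);P=c[m];print('rim',P.mean(0),cv2.minEnclosingCircle((P[:,:2]*1000).astype(np.float32)))
m=reg&(c[...,2]>.11);P=c[m];print('posts',P[P[:,1]>0.0].mean(0),P[P[:,1]<0.0].mean(0),P[:,1].min(),P[:,1].max())
print(c[212,332],c[205,325],c[220,340])
for uv in((288,201),(377,218)):print(c[uv[1],uv[0]])
```

```text
271 421 461 182 195
[ 0.546 -0.295  0.103] [ 0.529 -0.345  0.086] [ 0.565 -0.248  0.109]
((546.967529296875, -296.3064270019531), (24.070571899414062, 95.28187561035156), 7.477108478546143) [0.09  0.105 0.108]
0.04 ((537.7897338867188, -297.5538330078125), (130.77671813964844, 95.62312316894531), 7.526626110076904)
0.02 ((535.7409057617188, -295.8935241699219), (129.32888793945312, 92.55406188964844), 7.034445762634277)
tray ((537.1685791015625, -297.476806640625), (131.91824340820312, 95.8758544921875), 7.7012858390808105)
rim [ 0.482 -0.029  0.096] ((462.0298767089844, -28.180809020996094), 116.4825439453125)
posts [0.429 0.057 0.408] [ 0.456 -0.129  0.135] -0.14127293701715762 0.08778004957378338
[ 0.482 -0.029  0.05 ] [ 0.5  -0.01  0.05] [ 0.462 -0.05   0.053]
[0.487 0.08  0.134]
[ 0.456 -0.132  0.14 ]
```

View pics/c1.png

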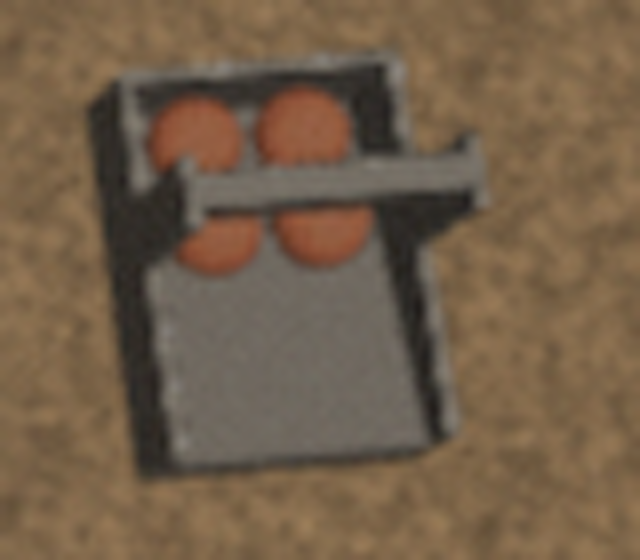

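View pics/c2.png

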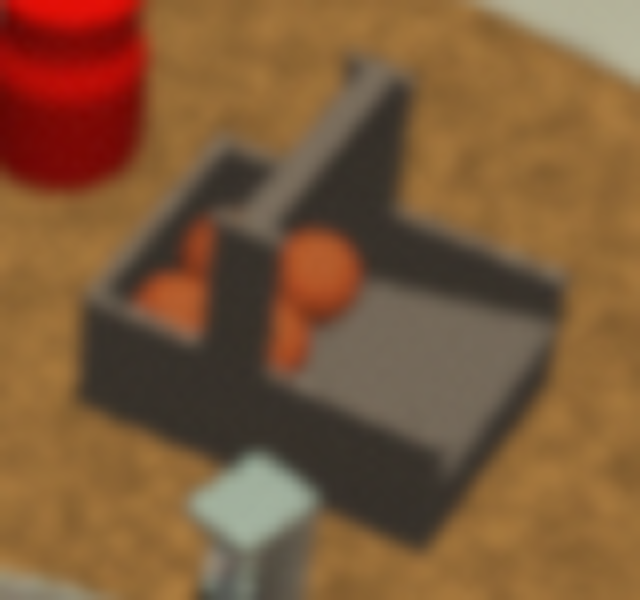

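Run:
```python
from h import *
from scipy.spatial.transform import Rotation as R
from scipy.optimize import least_squares
np.set_printoptions(precision=4,suppress=True,linewidth=200)
s=monitor.state();M=R.from_rotvec(s['tool_rot']).as_matrix();print(M)
y=M[:,1];a=np.degrees(np.arctan2(y[1],y[0]));print('tool y az',a)
d=np.load('pics/top0.npy');c=cloud('top',d)
reg=np.zeros((400,640),bool);reg[170:255,285:380]=1
m=reg&(c[...,2]>.085)&(c[...,2]<.103);P=c[m][:,:2]
k=np.hypot(*(P-[.48,-.028]).T);P=P[(k>.07)&(k<.09)]
f=least_squares(lambda q:np.hypot(P[:,0]-q[0],P[:,1]-q[1])-q[2],[.48,-.028,.078],loss='soft_l1',f_scale=.003);print('rim',f.x,len(P))
m=reg&(c[...,2]>.122)&(c[...,2]<.15);Q=c[m]
L=Q[Q[:,1]>.03];Rr=Q[Q[:,1]<-.08];print(L.mean(0),Rr.mean(0),len(L),len(Rr));
print(L.min(0),L.max(0),Rr.min(0),Rr.max(0))
reg[:]=0;reg[125:165,430:470]=1
J=c[reg&(c[...,2]>.02)];print('jar',J.min(0),J.max(0))
reg[:]=0;reg[240:262,300:345]=1
reg[:]=0;reg[175:262,275:385]=1
B=c[reg&(c[...,2]>.004)&(c[...,2]<.16)];print('base',cv2.minAreaRect((B[:,:2]*1000).astype(np.float32)))
```

```text
[[ 0.9471  0.3211 -0.0005]
 [ 0.3211 -0.9471  0.0017]
 [ 0.0001 -0.0018 -1.    ]]
tool y az -71.27340986705883
rim [ 0.4733 -0.0265  0.0769] 400
[0.4885 0.077  0.1351] [ 0.4569 -0.1283  0.1352] 99 92
[0.4748 0.0653 0.1262] [0.5021 0.0878 0.1394] [ 0.4444 -0.1394  0.1236] [ 0.4708 -0.1172  0.1401]
jar [ 0.285  -0.3998  0.0201] [0.7498 0.0063 1.0754]
base ((476.82330322265625, -26.215667724609375), (234.75865173339844, 297.2917785644531), 2.9617159366607666)
```

Emit:
servo_tool(
  series=[
    [2.95, 2.27, 0, 0, 0, 0.1146, 0],
    [2.95, 2.27, 0, 0, 0, 0.1146, 0],
    [2.95, 2.27, 0, 0, 0, 0.1146, 0],
    [2.95, 2.27, 0, 0, 0, 0.1146, 0],
    [2.95, 2.27, 0, 0, 0, 0.1146, 0],
    [2.95, 2.27, 0, 0, 0, 0.1146, 0],
    [2.95, 2.27, 0, 0, 0, 0.1146, 0],
    [2.95, 2.27, 0, 0, 0, 0.1146, 0],
    [2.95, 2.27, 0, 0, 0, 0.1146, 0],
    [2.95, 2.27, 0, 0, 0, 0.1146, 0],
    [2.95, 2.27, 0, 0, 0, 0.1146, 0],
    [2.95, 2.27, 0, 0, 0, 0.1146, 0],
    [0, 0, -3, 0, 0, 0, 0],
    [0, 0, -3, 0, 0, 0, 0],
    [0, 0, 0, 0, 0, 0, 0],
    [0, 0, 0, 0, 0, 0, 0],
  ],
)

```text
time: 2.1
tool_pos: [0.5468, -0.2961, 0.1724]
tool_rot: [2.071, 2.361, 0.0]
ft_force: [-0.3, 0.1, 1.0]
width: 0.998
```

Run:
```python
from h import *
snap('side','side1')
p=cv2.imread('pics/side1.png');cv2.imwrite('pics/c3.png',cv2.resize(p[0:190,270:480],None,fx=3,fy=3))
```

```text
(no output)
```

View pics/c3.png

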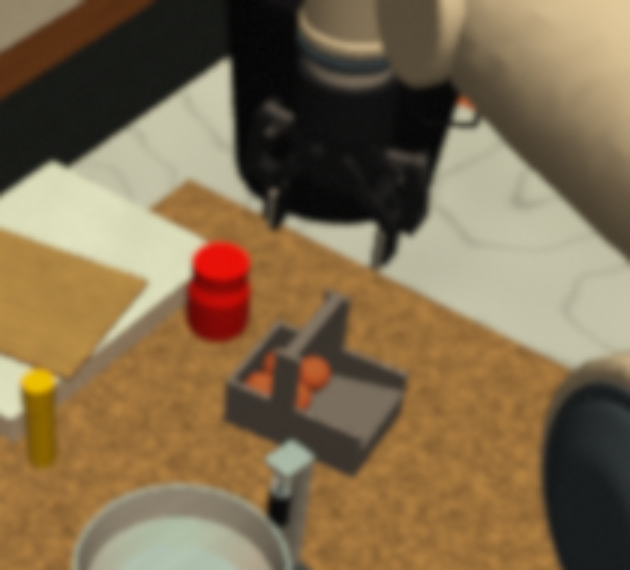

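The open jaws straddle the bar, which runs from (285,355) to (335,300) in the crop. The red jar at (220,290) is close to the finger's path, so I'll measure it before going down.

Run:
```python
from h import *
np.set_printoptions(precision=3,suppress=True)
d=np.load('pics/top0.npy');c=cloud('top',d);p=cv2.imread('pics/top0.png').astype(int)
reg=np.zeros((400,640),bool);reg[125:165,430:470]=1
m=reg&(p[...,2]>120)&(p[...,1]<60)&(c[...,2]<.3)
J=c[m];print(np.percentile(J,[2,50,98],axis=0))
```

```text
[[ 0.653 -0.364  0.046]
 [ 0.676 -0.34   0.075]
 [ 0.701 -0.317  0.08 ]]
```

The jar starts at x≈0.65 and is 0.08 m tall, and the finger back only reaches x≈0.604. That leaves enough room to descend and grip.

Emit:
servo_tool(
  series=[
    [0, 0, -2, 0, 0, 0, 0],
    [0, 0, -2, 0, 0, 0, 0],
    [0, 0, -2, 0, 0, 0, 0],
    [0, 0, -1.6, 0, 0, 0, 0],
    [0, 0, -1, 0, 0, 0, 0],
    [0, 0, -1, 0, 0, 0, 0],
    [0, 0, 0, 0, 0, 0, 0],
    [0, 0, 0, 0, 0, 0, 0.5],
    [0, 0, 0, 0, 0, 0, 1],
    [0, 0, 0, 0, 0, 0, 1],
    [0, 0, 0, 0, 0, 0, 1],
    [0, 0, 0, 0, 0, 0, 1],
    [0, 0, 0, 0, 0, 0, 1],
    [0, 0, 0, 0, 0, 0, 1],
    [0, 0, 0, 0, 0, 0, 1],
    [0, 0, 0, 0, 0, 0, 1],
  ],
)

```text
time: 4.15
tool_pos: [0.5469, -0.2959, 0.0757]
tool_rot: [2.07, 2.362, 0.0]
ft_force: [1.7, -0.7, 2.7]
width: 0.124
```

Emit:
servo_tool(
  series=[
    [0, 0, 0.5, 0, 0, 0, 1],
    [0, 0, 1, 0, 0, 0, 1],
    [0, 0, 1.5, 0, 0, 0, 1],
    [0, 0, 2, 0, 0, 0, 1],
    [0, 0, 2, 0, 0, 0, 1],
    [0, 0, 2, 0, 0, 0, 1],
    [0, 0, 2, 0, 0, 0, 1],
    [0, 0, 2, 0, 0, 0, 1],
    [0, 0, 2, 0, 0, 0, 1],
    [0, 0, 1, 0, 0, 0, 1],
    [0, 0, 1, 0, 0, 0, 1],
    [0, 0, 0, 0, 0, 0, 1],
    [0, 0, 0, 0, 0, 0, 1],
  ],
)

```text
time: 5.78
tool_pos: [0.5464, -0.2958, 0.2444]
tool_rot: [-2.07, -2.361, 0.0]
ft_force: [-0.1, -0.3, -4.0]
width: 0.129
```

Run:
```python
from h import *
snap('side','side2')
p=cv2.imread('pics/side2.png');cv2.imwrite('pics/c4.png',cv2.resize(p[0:190,270:480],None,fx=3,fy=3))
```

```text
(no output)
```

View pics/c4.png

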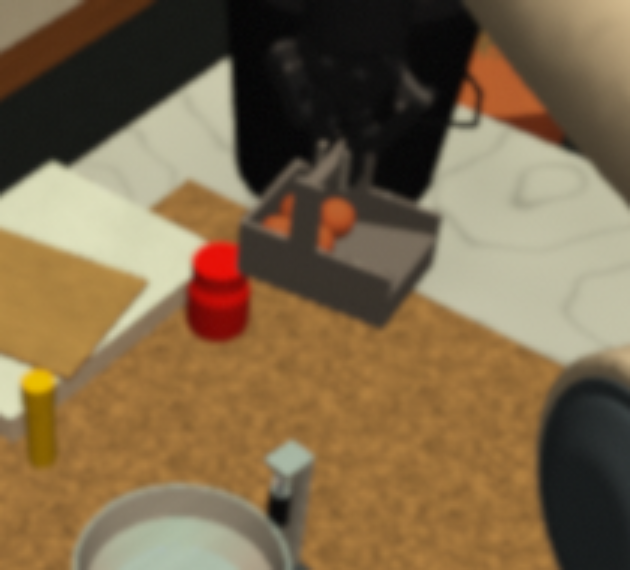

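The tray is lifted and level, with all the balls at the back (crop around (300,220)). Carrying it over now.

Emit:
servo_tool(
  series=[
    [0.1, 0.5, 0, 0, 0, -0.01, 1],
    [0.2, 1.0, 0, 0, 0, -0.02, 1],
    [0.2, 1.5, 0, 0, 0, -0.02, 1],
    [0.25, 2.0, 0, 0, 0, -0.024, 1],
    [0.25, 2.0, 0, 0, 0, -0.024, 1],
    [0.25, 2.0, 0, 0, 0, -0.024, 1],
    [0.25, 2.0, 0, 0, 0, -0.024, 1],
    [0.25, 2.0, 0, 0, 0, -0.024, 1],
    [0.25, 2.0, 0, 0, 0, -0.024, 1],
    [0.25, 2.0, 0, 0, 0, -0.02, 1],
    [0.25, 2.0, 0, 0, 0, -0.02, 1],
    [0.2, 2.0, 0, 0, 0, -0.02, 1],
    [0.2, 1.8, 0, 0, 0, -0.01, 1],
    [0.2, 1.3, 0, 0, 0, -0.01, 1],
    [0.1, 0.8, 0, 0, 0, -0.01, 1],
    [0.1, 0.4, 0, 0, 0, 0, 1],
    [0, 0, 0, 0, 0, 0, 1],
    [0, 0, 0, 0, 0, 0, 1],
  ],
)

```text
time: 8.07
tool_pos: [0.5796, -0.0433, 0.2453]
tool_rot: [2.385, 2.045, -0.0]
ft_force: [-0.5, 0.3, -4.4]
width: 0.13
```

Run:
```python
from h import *
snap('side','side3')
p=cv2.imread('pics/side3.png');cv2.imwrite('pics/c5.png',cv2.resize(p[50:260,240:440],None,fx=2.8,fy=2.8))
print(monitor.state()['joint_pos'])
```

```text
[-1.33097229e-01  4.34937515e-02  1.25566917e+00 -1.85139745e-04
  1.84247967e+00  2.02710887e-02]
```

View pics/c5.png

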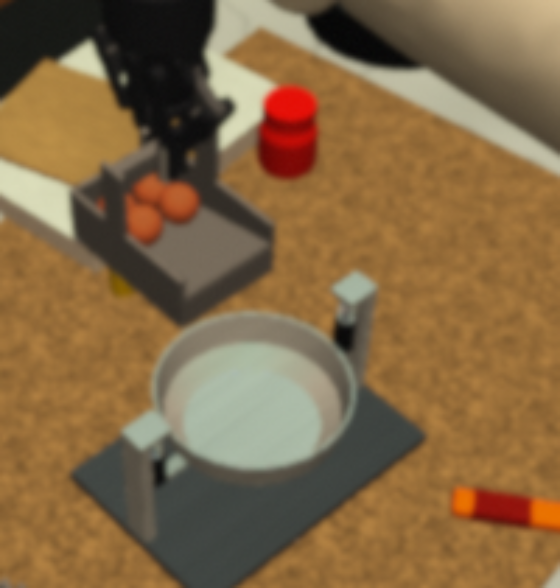

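Run:
```python
import numpy as np
th=np.r_[np.linspace(0,10,7),np.arange(13.5,49,3.5),50]; 
lip=np.r_[np.linspace(.201,.150,7),np.linspace(.150,.137,len(th)-7)]
p=None
for t,l in zip(np.radians(th),lip):
    c,s=np.cos(t),np.sin(t);q=np.array([.075*c-.044*s, l+.075*s+.044*c])
    if p is not None:
        d=(q-p[0])*100;a=t-p[1]
        print([round(float(x),3) for x in(d[0]*.988,-d[0]*.153,d[1],-.153*a,-.988*a,0,1)],end=',')
    p=(q,t)
```

```text
[-0.13, 0.02, -0.634, -0.004, -0.029, 0.0, 1.0],[-0.136, 0.021, -0.638, -0.004, -0.029, 0.0, 1.0],[-0.142, 0.022, -0.642, -0.004, -0.029, 0.0, 1.0],[-0.148, 0.023, -0.646, -0.004, -0.029, 0.0, 1.0],[-0.154, 0.024, -0.65, -0.004, -0.029, 0.0, 1.0],[-0.159, 0.025, -0.655, -0.004, -0.029, 0.0, 1.0],[-0.352, 0.055, 0.394, -0.009, -0.06, 0.0, 1.0],[-0.375, 0.058, 0.253, -0.009, -0.06, 0.0, 1.0],[-0.397, 0.061, 0.229, -0.009, -0.06, 0.0, 1.0],[-0.417, 0.065, 0.204, -0.009, -0.06, 0.0, 1.0],[-0.436, 0.067, 0.178, -0.009, -0.06, 0.0, 1.0],[-0.453, 0.07, 0.15, -0.009, -0.06, 0.0, 1.0],[-0.468, 0.072, 0.122, -0.009, -0.06, 0.0, 1.0],[-0.482, 0.075, 0.092, -0.009, -0.06, 0.0, 1.0],[-0.494, 0.076, 0.062, -0.009, -0.06, 0.0, 1.0],[-0.503, 0.078, 0.031, -0.009, -0.06, 0.0, 1.0],[-0.512, 0.079, -0.0, -0.009, -0.06, 0.0, 1.0],[-0.221, 0.034, -0.077, -0.004, -0.026, 0.0, 1.0],
```

Emit:
servo_tool(
  series=[
    [-0.13, 0.02, -0.64, -0.0045, -0.029, 0, 1],
    [-0.14, 0.02, -0.64, -0.0045, -0.029, 0, 1],
    [-0.14, 0.02, -0.64, -0.0045, -0.029, 0, 1],
    [-0.15, 0.02, -0.65, -0.0045, -0.029, 0, 1],
    [-0.15, 0.02, -0.65, -0.0045, -0.029, 0, 1],
    [-0.16, 0.03, -0.65, -0.0045, -0.029, 0, 1],
    [0, 0, 0, 0, 0, 0, 1],
    [0, 0, 0, 0, 0, 0, 1],
  ],
)

```text
time: 9.12
tool_pos: [0.571, -0.0418, 0.207]
tool_rot: [2.28, 1.955, 0.172]
ft_force: [0.5, -0.3, -2.8]
width: 0.131
```

Run:
```python
from h import *
snap('side','side4')
p=cv2.imread('pics/side4.png');cv2.imwrite('pics/c6.png',cv2.resize(p[50:260,240:440],None,fx=2.8,fy=2.8))
```

```text
(no output)
```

View pics/c6.png

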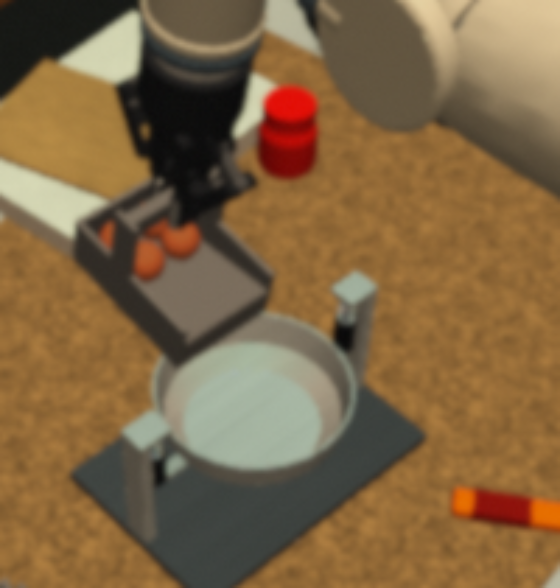

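The lip (180,360)–(270,285) is over the back half of the pan, the tray clears both posts and the balls are still at the back. Pouring now.

Emit:
servo_tool(
  series=[
    [-0.35, 0.055, 0.39, -0.009, -0.06, 0, 1],
    [-0.37, 0.06, 0.25, -0.009, -0.06, 0, 1],
    [-0.4, 0.06, 0.23, -0.009, -0.06, 0, 1],
    [-0.42, 0.065, 0.2, -0.009, -0.06, 0, 1],
    [-0.44, 0.067, 0.18, -0.009, -0.06, 0, 1],
    [-0.45, 0.07, 0.15, -0.009, -0.06, 0, 1],
    [-0.47, 0.07, 0.12, -0.009, -0.06, 0, 1],
    [-0.48, 0.075, 0.09, -0.009, -0.06, 0, 1],
    [-0.49, 0.076, 0.06, -0.009, -0.06, 0, 1],
    [-0.5, 0.078, 0.03, -0.009, -0.06, 0, 1],
    [-0.51, 0.08, 0, -0.009, -0.06, 0, 1],
    [-0.22, 0.03, -0.08, -0.004, -0.026, 0, 1],
    [0, 0, 0, 0, 0, 0, 1],
    [0, 0, 0, 0, 0, 0, 1],
    [0, 0, 0, 0, 0, 0, 1],
    [0, 0, 0, 0, 0, 0, 1],
    [0, 0, 0, 0, 0, 0, 1],
    [0, 0, 0, 0, 0, 0, 1],
  ],
)

```text
time: 11.42
tool_pos: [0.54, -0.0334, 0.2244]
tool_rot: [1.82, 1.559, 0.712]
ft_force: [-0.6, 0.8, -3.0]
width: 0.129
```

Run:
```python
from h import *
snap('side','side5');snap('top','top5')
p=cv2.imread('pics/side5.png');a=cv2.resize(p[50:260,240:440],None,fx=2,fy=2)
b=cv2.resize(cv2.imread('pics/top5.png')[160:265,270:470],None,fx=2,fy=4)
b=cv2.resize(cv2.imread('pics/top5.png')[140:280,270:400],None,fx=3,fy=3)
cv2.imwrite('pics/c7.png',np.hstack([a,b]))
```

```text
(no output)
```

View pics/c7.png

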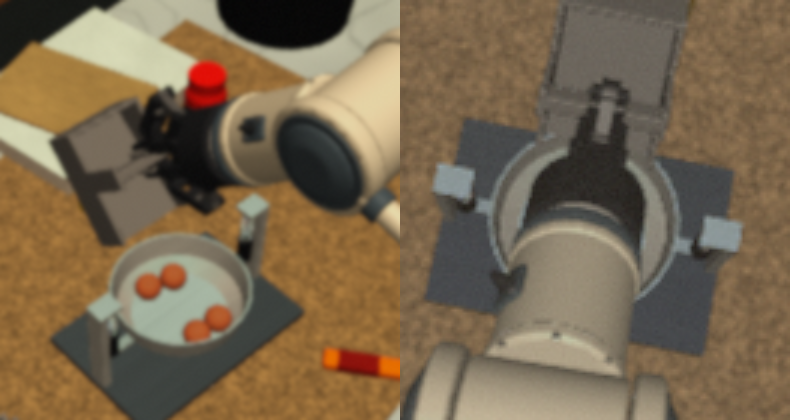

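All four balls are in the pan: in the side crop at (148,285), (173,275), (197,330) and (218,318). The tray looks empty. Next I'll work out the turn needed to bring it back level.

Run:
```python
from h import *
from scipy.spatial.transform import Rotation as R
s=monitor.state();M=R.from_rotvec(s['tool_rot']);print(s['tool_pos'],s['joint_pos'],np.degrees(np.arccos(-M.as_matrix()[2,2])))
ref=R.from_rotvec([2.385,2.045,0]);print((ref*M.inv()).as_rotvec())
ref=R.from_rotvec([2.07,2.361,0]);print((ref*M.inv()).as_rotvec())
```

```text
[ 0.54005902 -0.03338364  0.22431781] [-0.09767799 -0.85544805  2.17337922 -0.05187146  0.9685122   0.06675833] 49.077867058594656
[0.13111731 0.84655464 0.0012737 ]
[0.00862284 0.85819681 0.26746734]
```

Emit:
servo_tool(
  series=[
    [0.3, -0.08, 0.4, 0.0109, 0.0705, 0, 1],
    [0.3, -0.08, 0.4, 0.0109, 0.0705, 0, 1],
    [0.3, -0.08, 0.4, 0.0109, 0.0705, 0, 1],
    [0.3, -0.08, 0.4, 0.0109, 0.0705, 0, 1],
    [0.3, -0.08, 0.4, 0.0109, 0.0705, 0, 1],
    [0.3, -0.08, 0.4, 0.0109, 0.0705, 0, 1],
    [0.3, -0.08, 0.4, 0.0109, 0.0705, 0, 1],
    [0.3, -0.08, 0.4, 0.0109, 0.0705, 0, 1],
    [0.3, -0.08, 0.4, 0.0109, 0.0705, 0, 1],
    [0.3, -0.08, 0.4, 0.0109, 0.0705, 0, 1],
    [0.3, -0.08, 0.4, 0.0109, 0.0705, 0, 1],
    [0.3, -0.08, 0.4, 0.0109, 0.0705, 0, 1],
    [0, 0, 0, 0, 0, 0, 1],
    [0, 0, 0, 0, 0, 0, 1],
  ],
)

```text
time: 13.28
tool_pos: [0.5763, -0.043, 0.2722]
tool_rot: [2.385, 2.043, 0.001]
ft_force: [0.4, -0.2, -2.4]
width: 0.13
```

Run:
```python
from h import *
from scipy.spatial.transform import Rotation as R
s=monitor.state();M=R.from_rotvec(s['tool_rot']);print(s['tool_pos'],s['joint_pos'])
ref=R.from_rotvec([2.07,2.361,0]);print((ref*M.inv()).as_rotvec())
p,d=snap('top','top6')
p=cv2.imread('pics/top6.png');cv2.imwrite('pics/c8.png',cv2.resize(p[120:280,250:480],None,fx=3,fy=3))
```

```text
[ 0.57627582 -0.04296329  0.27216227] [-1.32898224e-01  4.17997376e-02  1.20956282e+00 -6.90991931e-04
  1.88835051e+00  2.10968817e-02]
[-0.0006195   0.00081327  0.28536959]
```

View pics/c8.png

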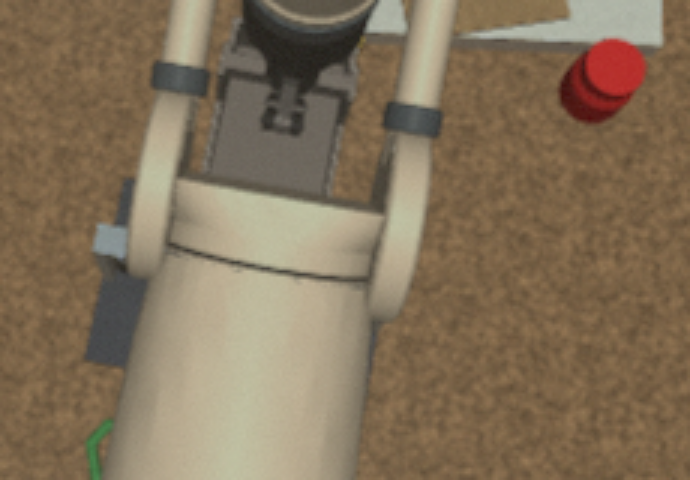

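The tray is level and empty: the floor is visible at (270,150) with no balls. I'll carry it back to its original spot, which means dx −2.9, dy −25.3, rz +0.285, then dz −19.6 in total.

Emit:
servo_tool(
  series=[
    [-0.1, -1.0, 0, 0, 0, 0.01, 1],
    [-0.2, -2, 0, 0, 0, 0.025, 1],
    [-0.25, -2.5, 0, 0, 0, 0.025, 1],
    [-0.3, -2.5, 0, 0, 0, 0.03, 1],
    [-0.3, -2.5, 0, 0, 0, 0.03, 1],
    [-0.3, -2.5, 0, 0, 0, 0.03, 1],
    [-0.3, -2.5, 0, 0, 0, 0.03, 1],
    [-0.3, -2.5, 0, 0, 0, 0.03, 1],
    [-0.3, -2.5, 0, 0, 0, 0.03, 1],
    [-0.25, -2.5, 0, 0, 0, 0.025, 1],
    [-0.2, -1.5, 0, 0, 0, 0.01, 1],
    [-0.1, -0.8, 0, 0, 0, 0.01, 1],
    [0, 0, -2, 0, 0, 0, 1],
    [0, 0, -3, 0, 0, 0, 1],
    [0, 0, -3, 0, 0, 0, 1],
    [0, 0, -3, 0, 0, 0, 1],
    [0, 0, -3, 0, 0, 0, 1],
    [0, 0, -2, 0, 0, 0, 1],
    [0, 0, 0, 0, 0, 0, 1],
    [0, 0, 0, 0, 0, 0, 1],
  ],
)

```text
time: 15.82
tool_pos: [0.5477, -0.2962, 0.114]
tool_rot: [2.069, 2.36, 0.001]
ft_force: [0.8, -0.0, -1.3]
width: 0.13
```

Emit:
servo_tool(
  series=[
    [0, 0, -1, 0, 0, 0, 1],
    [0, 0, -1, 0, 0, 0, 1],
    [0, 0, -0.6, 0, 0, 0, 1],
    [0, 0, -0.4, 0, 0, 0, 1],
    [0, 0, -0.3, 0, 0, 0, 1],
    [0, 0, -0.2, 0, 0, 0, 1],
    [0, 0, -0.2, 0, 0, 0, 1],
    [0, 0, 0, 0, 0, 0, 1],
    [0, 0, 0, 0, 0, 0, 1],
  ],
)

```text
time: 16.95
tool_pos: [0.5473, -0.2961, 0.0757]
tool_rot: [2.071, 2.361, 0.0]
ft_force: [0.7, -0.4, -1.2]
width: 0.123
```

Emit:
servo_tool(
  series=[
    [0, 0, -0.1, 0, 0, 0, 1],
    [0, 0, 0, 0, 0, 0, 1],
    [0, 0, 0, 0, 0, 0, 0.6],
    [0, 0, 0, 0, 0, 0, 0],
    [0, 0, 0, 0, 0, 0, 0],
    [0, 0, 0, 0, 0, 0, 0],
    [0, 0, 0, 0, 0, 0, 0],
    [0, 0, 0, 0, 0, 0, 0],
    [0, 0, 0, 0, 0, 0, 0],
    [0, 0, 1, 0, 0, 0, 0],
    [0, 0, 2, 0, 0, 0, 0],
    [0, 0, 3, 0, 0, 0, 0],
    [0, 0, 3, 0, 0, 0, 0],
    [0, 0, 3, 0, 0, 0, 0],
    [0, 0, 3, 0, 0, 0, 0],
    [-1, -4, 2, 0, 0, 0, 0],
    [-1, -4, 0, 0, 0, 0, 0],
    [-1, -4, 0, 0, 0, 0, 0],
    [0, 0, 0, 0, 0, 0, 0],
    [0, 0, 0, 0, 0, 0, 0],
  ],
)

```text
time: 19.45
tool_pos: [0.5172, -0.4157, 0.2456]
tool_rot: [2.07, 2.36, 0.001]
ft_force: [-1.0, 0.1, 0.1]
width: 1.005
```

Run:
```python
from h import *
np.set_printoptions(precision=4,suppress=True)
_,d=snap('top','top7');snap('side','side7')
c=cloud('top',d)
c0=cloud('top',np.load('pics/top0.npy'))
reg=np.zeros((400,640),bool);reg[165:235,400:480]=1
for x in(c0,c):
  m=reg&(x[...,2]>0.085)&(x[...,2]<0.112);P=x[m];print(len(P),P.mean(0))
reg[:]=0;reg[170:255,285:380]=1
for x in(c0,c):
  m=reg&(x[...,2]>.065)&(x[...,2]<.105);P=x[m];k=np.hypot(*(P[:,:2]-[.473,-.0265]).T);P=P[(k>.074)&(k<.08)]
  print('rim',len(P),np.percentile(P[:,2],[50,80,95]))
reg[:]=0;reg[165:245,185:250]=1
for x in(c0,c):
  m=reg&(x[...,2]>0.085)&(x[...,2]<0.112);P=x[m];print('other',len(P),P.mean(0))
a=cv2.imread('pics/side7.png')
cv2.imwrite('pics/c9.png',np.hstack([cv2.resize(a[80:270,250:430],None,fx=2.2,fy=2.2),cv2.resize(cv2.imread('pics/top7.png')[150:270,270:390],(418,418))]))
```

```text
275 [ 0.5456 -0.2949  0.1027]
276 [ 0.5448 -0.2953  0.1027]
rim 498 [0.0949 0.0977 0.0997]
rim 468 [0.0772 0.0797 0.0818]
other 253 [0.4872 0.2658 0.103 ]
other 252 [0.4874 0.266  0.1028]
```

View pics/c9.png

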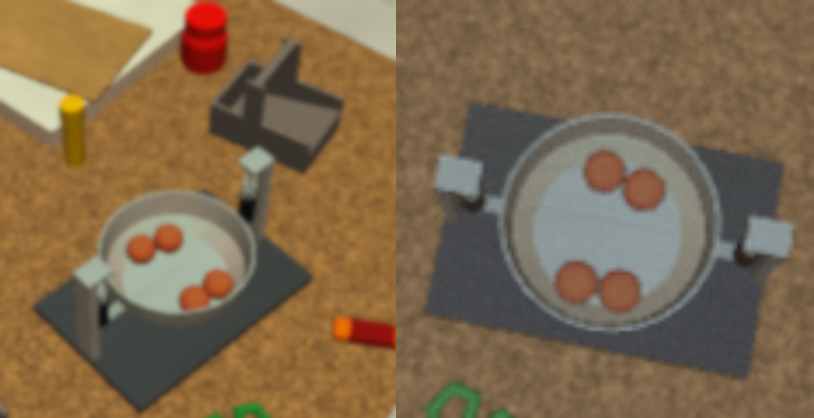

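View pics/top7.png

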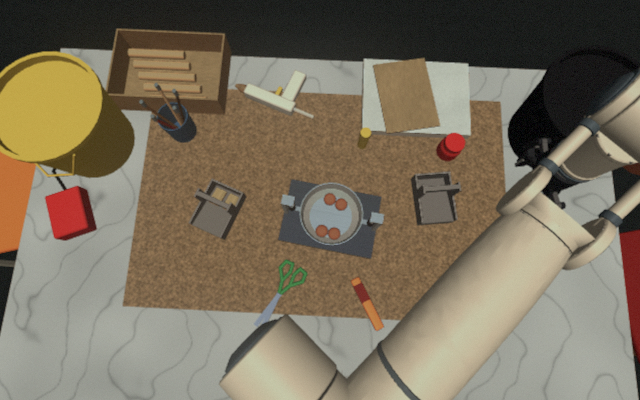

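The four balls are in the pan (top crop at (604,170), (643,188), (577,282) and (620,290)). The empty tray stands upright at (436,200) in the top view, and the rim has dropped 18 mm. The gripper is free, so I'm handing in.

Run:
```python
from h import *
s=monitor.state();print(s['ft_force'],abs(s['joint_vel']).max(),s['time']);print(r.hand_in())
```

```text
[-0.16720484  0.04420223  0.03216411] 0.007018428530084986 19.55
the job is handed in; nothing more can be done
None
```

I poured all four balls from the grey tray into the scale pan, stood the empty tray back where it came from, and handed the job in at 19.55 s. No verdict is reported.

Last checks before handing in:
- **Pan:** the four balls are in it. The rim height dropped about 18 mm in the depth image (0.0977 to 0.0797 m), which puts it on its stop.
- **Pour:** the tray reached about 49° of tilt, with its handle about 5 cm horizontally from the pan centre and roughly 0.24 m up.
- **Tray:** it stands upright, with its bar within 1 mm of its starting position and height, about 0.28 m from the pan.
- **Other tray:** it has not moved (less than 1 mm).
- **Gripper:** it is open and clear of everything, with under 0.2 N on the wrist.

**Disagreement:** at full tilt, joint 2 came within 0.005 rad of its lower limit. The tool stopped about 2 cm short of the planned position, but the pour still landed in the pan.

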